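# Free the stage brake and slide the reference glass to the red stop

## Robot

A 6-joint arm with a two-finger parallel gripper is mounted at the origin on the work surface. World frame = base frame: x ahead of the robot, y to its left, z up, the work surface at z = 0. Lengths are in mm, angles in rad, forces in N, time in s.
With the tool pointing down it reaches from about 350 to 975 mm from the base axis. Payload 7.1 kg.
Tool frame: the origin (TCP) lies between the finger pads; the fingertips stand 8 mm ahead of it and the grasp point (between the pads) lies 11 mm behind it; x points along the fingers, y is the direction in which the jaws open and shut, and the axes are right-handed (so a half turn about x gives the same grasp; the last joint's range is limited). The gripper opens to 88 mm and grips with 3 to 60 N. Pads are 20 mm wide; open, the fingers measure 115 mm over their backs; the gripper's body (75 mm by 178 mm) begins 61 mm behind the grasp point.
Start: joints at [-1.291, 0.423, 1.63, -0, 1.089, -0.019], TCP at [184.001, -597.284, 230.675] pointing down, gripper open.
Joint ranges: [-3, 3], [-0.9, 2.11], [0.09, 2.58], [-1.31, 4.45], [0.11, 2.69], [-2.54, 2.54]. Speed limits (rad/s): [2.39, 2.39, 3.01, 3.14, 3.14, 3.14].

## Interface

Orientations are given as a rotation vector (axis times angle).
In Python, from workcell import ctrl gives the robot as it stands.
- The arm moves only by the tool apply_moves, never from a script. Its argument "increments" is a list of rows, each an object with "gripper": the opening in per cent of the stroke, from 0 (shut) to 100 (fully open); "delta_pos": the shift along the tool's x, y, z in cm, a list of three; "dr": the turn, a rotation vector about the tool's x, y, z in rad, a list of three. In form: [{"gripper": gripper, "delta_pos": [dx, dy, dz], "dr": [ax, ay, az]}, ...]. A call has exactly 5 rows; each row shifts and turns the commanded pose from where the row before left it, along the tool's axes as they then stand; what a row does not reach is not made up. A row lasts 1/12 s, in which the tool goes at most 41.7 mm and 7.16 degrees, less where a joint would pass 70% of its speed; a pose out of reach is approached as far as the arm can. A call with a gripper value outside its range is refused whole. The fingers move at their own pace and stop on an object; the grip force is fixed at half the most. Time passes only in rows, so rows that do not move let the fingers close, or fill a call up. It gives the time, the measured TCP pose, the force and the opening at its end, in the units of the state.
- ctrl.get_obs(): the state, without advancing time (a new reading comes with each control period).
- ctrl.get_image(name): name is "scene" or "top" or "wrist"; returns a dict with "img" (420x560x3 uint8, red, green, blue), "range_z" (420x560 float32, mm along the optical axis (not along the pixel's ray), 0 where there is no reading), "mtx" (3x3 intrinsics, pixels), "rvec" (rotation vector, rad) and "tvec" (3), from world to camera coordinates, as OpenCV has them. Camera axes: x right, y down, z forward; pixel columns grow to the right and rows downward; lengths in mm; the calibration is good to about 2 mm. A picture is of the moment at which its call begins.
- ctrl.close_job(): hands the job in, once; it reports no verdict.
The state is a dict: "t": time; "qpos": joint angles; "qvel": joint speeds; "joint_torque": joint torques, N m; "ee_pos": TCP position; "orientation": TCP orientation; "ft_force": force on the tool from outside, world axes, zero at the start; "moment": the same for the moment, N m; "width": finger opening in mm.
Only numpy, scipy, OpenCV 4.12 (cv2) and the standard library are available. Lean on these libraries where they do the work, as an engineer would, in place of code of your own. Each camera call takes 0.05 s, during which the arm holds its last target. There are 200 camera calls.

## Task

With a fingertip press the orange pad in the middle of the optical bench's sliding stage to free its brake and, keeping the pad down, push the stage gently along its rail until it is fully home against the red stop. Then let the pad up, so that the brake holds the stage there, and move clear. Pick nothing up, never force the stage while its brake is on, keep off the amber glass, and leave the other things on the bench top where they are.

Things in the scene. Friction and masses are not known exactly. Their poses are not given: they have to be found in the camera images.
- bench: fixed grey bench bed of the optical bench, 90 mm (x) by 440 mm (y) by 12 mm thick, with rails on top up to 28 mm. Origin: centre of its underside, on the table. The rail runs along its own y axis; its z is up. It stands at a different place and yaw each time; its -x side is the side nearest the robot.
- stage (a joint): position of the sliding stage along the bench's y axis, m: 0 in the middle of the bed, positive towards the bench's +y end, limits -0.13 and 0.13. The brake holds it against about 30 N; with the pad down it runs with 1 N of friction and some damping.
- stage_mid (a point): centre of the stage, on the rail's centre line, at its aluminium deck's top, 40 mm above the table. Deck 90 mm (x) by 84 mm (along the rail). On its two ends stand black cheeks 15 mm thick along the rail, 56 mm across it, top 62 mm above the table; the orange pad lies in the 54 mm wide well between them, which is open to +x and -x.
- pad_top (a point): centre of the top face of the orange pad in the middle of the stage, 50 by 50 mm, 52 mm above the table when up; straight above stage_mid. It goes down with the pad. Axes as the bench's.
- brake_pad (a joint): how far the orange pad is pressed down, m: 0 up (brake on), 0.005 fully down. Springs back up by itself. It starts to move at 6 N and is fully down at 10 N; the brake is free once it has gone down 1 mm, and surely so beyond 3 mm.
- red_stop: fixed stop: a red block across the rail, 64 mm (x) by 20 mm (along the rail), top 59 mm above the table; origin under its centre at table height, on the rail's centre line, axes as the bench's. Carries a white reader bar with red top, 50 by 140 by 60 mm, centred 128 mm to the bench's +x. The stage touches when stage_mid is 52 mm from this origin, measured level. May be at either end of the bed.
- blue_stop: the same stop and reader bar in blue, at the other end of the bed; not wanted now. Origin and sizes as for the red one.
- ref_glass: amber reference glass upright on the stage's arm, 10 by 30 by 34 mm, origin under it, 70 mm from stage_mid towards the bench's +x, top 81 mm above the table. Moves with the stage. Not to be touched.
- vial: small amber jar with white lid, 26 mm across, 50 mm tall, standing in front of the bench bed; origin under its base; leave alone
- weigh_cup: small open steel cup, 48 mm across, 30 mm tall, standing in front of the bench bed; origin under its base; leave alone
- reagent: white bottle with blue cap, 60 mm across, 130 mm tall, standing behind the bench; origin under its base; leave alone
- beaker: open glass beaker, 84 mm across, 110 mm tall, at the right (-y) side; origin under its base; leave alone
- scoop: steel spoon lying at the left (+y) side; origin under its middle; leave alone
- mortar: white ceramic bowl, 100 mm across, 60 mm tall, left (+y) side; origin under its base; leave alone

How it is judged (in metres and radians):
On the way, in this order (a step that is already met when the one before it is completed fails the run):
1. the orange pad is pressed down (3 mm or more) while the stage still stands away from the red stop (value of joint brake_pad above 0.003 m and horizontal distance between stage_mid and red_stop above 0.06 m), for 0.1 s.
2. the stage reaches the red stop (gap under 2.5 mm) with the pad still down (horizontal distance between stage_mid and red_stop below 0.0545 m and value of joint brake_pad above 0.001 m), for 0.1 s.
At the end, for the whole second after the job is handed in: the stage rests against the red stop (gap under 2.5 mm: stage_mid less than 54.5 mm from the red stop's origin, level), the pad is up (less than 0.8 mm down) so the brake is on, and the stage stands still (horizontal distance between stage_mid and red_stop below 0.0545 m and value of joint brake_pad below 0.0008 m and velocity of joint stage between -0.003 and 0.003 m/s); the robot touches nothing.
It fails at once if the stage is forced along while its brake is on (pad less than 0.3 mm down): faster than 15 mm/s, or faster than 3 mm/s under more than 20 N from the fingers (value of joint brake_pad below 0.0003 m and ((velocity of joint stage above 0.015 m/s or velocity of joint stage below -0.015 m/s) or ((velocity of joint stage above 0.003 m/s or velocity of joint stage below -0.003 m/s) and contact force between the fingers and bench above 20 N))).
It fails at once if the stage is rammed against a stop (over 60 N) (contact force between bench and red_stop above 60 N or contact force between bench and blue_stop above 60 N).
It fails at once if the amber glass is touched (over 1 N) (contact force between any of the arm, the fingers and ref_glass above 1 N).
It fails at once if another thing is lifted or shifted by more than 15 mm (distance of any of vial, weigh_cup, reagent, beaker, scoop, mortar from where it was at the start of the episode above 0.015 m).
It also fails if it takes over 38 s, if anything falls off the work surface, if the arm or the gripper's body presses on something with over 40 N, if the wrist force passes 120 N, or if a joint passes its speed limit or range.

## Working session

There is one attempt and no reset: what is moved stays moved. The work goes in short steps, Python scripts to look and compute and a tool call to move; the robot and the scene stay as the last step left them, time stands still between calls to the robot, and variables do not carry over. Pictures are saved under pics/ and viewed, about 8 in all and at most 12, crops included, and the job is handed in when it is done.

Besides the shell and the picture viewer there is one more tool, called after "Emit:" as a command line: name --argument value ..., lists and objects as JSON in quotes. apply_moves: Moves the arm, as the interface text tells. Its arguments: {"type":"object","properties":{"increments":{"type":"array","items":{"type":"object","properties":{"gripper":{"type":"number"},"delta_pos":{"type":"array","items":{"type":"number"}},"dr":{"type":"array","items":{"type":"number"}}}}}},"required":["increments"]}

```bash
mkdir -p pics; cat > h.py <<'E'
import numpy as np, cv2
from workcell import ctrl
def grab(n,f=None):
    d=ctrl.get_image(n)
    if f: cv2.imwrite('pics/'+f,d['img'][:,:,::-1])
    return d
def world(d):
    "per-pixel world xyz from depth"
    z=d['range_z'];h,w=z.shape;K=np.array(d['mtx'])
    u,v=np.meshgrid(np.arange(w),np.arange(h))
    c=np.stack([(u-K[0,2])/K[0,0]*z,(v-K[1,2])/K[1,1]*z,z],-1)
    R=cv2.Rodrigues(np.array(d['rvec'],float))[0]
    P=(c-np.array(d['tvec']).ravel())@R
    P[z==0]=np.nan
    return P
E
python3 - <<'E'
from h import *
o=ctrl.get_obs();print(o)
np.save
for n in('top','scene'):
    d=grab(n,n+'1.png');np.savez(n+'1.npz',**{k:np.array(v) for k,v in d.items()})
E
```

```text
{'t': 0.0, 'qpos': array([-1.29099715e+00,  4.23856790e-01,  1.63071603e+00, -2.22057215e-05,
        1.08859153e+00, -1.90399217e-02]), 'qvel': array([-0.00082011,  0.00059549,  0.00061177, -0.00111476, -0.00040719,
        0.00223167]), 'joint_torque': array([-7.81182134e-04, -5.44610167e+01, -2.73664784e+01,  6.44418737e-02,
        2.28663313e-02, -8.43858470e-05]), 'ee_pos': array([ 183.84676891, -596.76091127,  229.88150711]), 'orientation': array([ 2.06107649,  0.31194522, -2.06154308]), 'ft_force': array([-0.09425948, -0.07792451,  0.90848351]), 'moment': array([ 0.06360983, -0.01223809,  0.01718699]), 'width': 87.81068158048782}
```

View pics/top1.png

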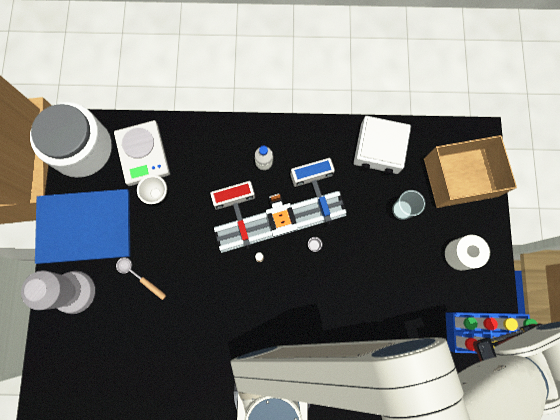

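View pics/scene1.png

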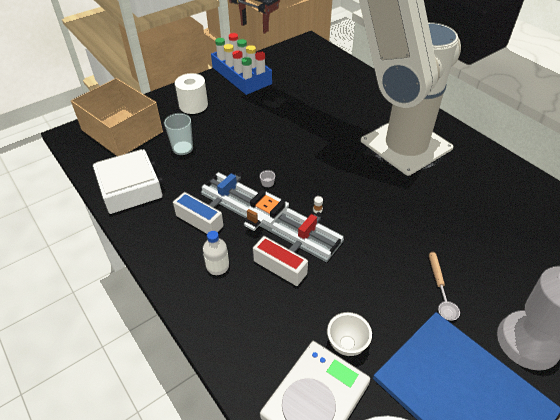

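The top view shows the orange pad at (281,217), the red stop at (242,230) to its left (+y), and the blue stop at (324,207). In the scene view the pad is at (267,204) and the red stop at (308,226).

```bash
python3 - <<'E'
from h import *
boxes={'top':dict(red=(232,215,252,245),blue=(316,190,334,220),pad=(270,203,293,230)),
'scene':dict(red=(295,212,320,240),blue=(214,172,240,196),pad=(250,190,285,216))}
for n in boxes:
    d=dict(np.load(n+'1.npz'));P=world(d);im=d['img'].astype(int);r,g,b=im[...,0],im[...,1],im[...,2]
    print(n,'table z',np.nanmedian(P[300:310,200:210,2]) if n=='top' else np.nanmedian(P[270:280,150:160,2]))
    M=dict(red=(r>110)&(g<70)&(b<70),blue=(b>90)&(r<80),pad=(r>180)&(g>80)&(g<190)&(b<90))
    for k,(x0,y0,x1,y1) in boxes[n].items():
        m=np.zeros_like(M[k]);m[y0:y1,x0:x1]=M[k][y0:y1,x0:x1]
        p=P[m];p=p[~np.isnan(p[:,0])]
        zt=np.percentile(p[:,2],90);t=p[p[:,2]>zt-5]
        (c,s,a)=cv2.minAreaRect(t[:,:2].astype(np.float32))
        print(k,len(t),'mean',t.mean(0).round(1),'rect',np.round(c,1),np.round(s,1),round(a,1),'z90',zt.round(1))
E
```

```text
top table z -0.5836519322261281
red 85 mean [508.5 106.7  59.8] rect [508.4 107.5] [62.5 18.5] 20.0 z90 62.0
blue 78 mean [ 593.7 -159.6   61. ] rect [ 593.8 -158.8] [63.  18.8] 18.4 z90 62.8
pad 117 mean [548.8 -17.9  54.6] rect [549.1 -17.9] [45.7 46.1] 19.1 z90 56.7
scene table z 0.4949568311914094
red 134 mean [511.9 109.3  59.5] rect [510.8 108.9] [64.2 22.3] 19.1 z90 60.9
blue 110 mean [ 597.2 -157.2   59.4] rect [ 597.5 -156.9] [67.5 23.7] 20.5 z90 60.7
pad 179 mean [554.3 -18.4  53.5] rect [552.8 -18.8] [49.7 47.3] 17.6 z90 55.7
```

```bash
cat >> h.py <<'E'
RED=np.array([510,108.]);BLUE=np.array([595.5,-158]);PAD=np.array([551,-18.5])
Y=(RED-BLUE)/np.linalg.norm(RED-BLUE);X=np.array([Y[1],-Y[0]])
def go(xy,z):
    "needed move in tool axes (cm) + yaw error"
    o=ctrl.get_obs();R=cv2.Rodrigues(o['orientation'])[0]
    print('t',o['t'],'tcp',o['ee_pos'].round(1),'F',o['ft_force'].round(1),'w',round(float(o['width']),1))
    print('R\n',R.round(3))
    print('delta cm',(R.T@(np.r_[xy,z]-o['ee_pos'])/10).round(2))
    for nm,a in(('ty->Y',Y),('ty->-Y',-Y),('ty->X',X),('ty->-X',-X)):
        yt=R[:,1];zt=R[:,2];print(nm,'turn about x',round(float(np.arctan2(zt[:2]@a,yt[:2]@a)),3))
E
python3 -c "
from h import *
print(Y,np.degrees(np.arctan2(-Y[0],Y[1])),(PAD-RED)@Y,(PAD-RED)@X)
go(PAD+8*Y,230)"
```

```text
[-0.30600918  0.95202856] 17.81888891452278 -132.9779893995239 0.3230096904360735
t 0.1 tcp [ 183.9 -596.9  230. ] F [1.  0.5 0. ] w 87.7
R
 [[-0.     0.294 -0.956]
 [ 0.001 -0.956 -0.294]
 [-1.    -0.001 -0.   ]]
delta cm [  0.06 -45.26 -52.1 ]
ty->Y turn about x 3.129
ty->-Y turn about x -0.012
ty->X turn about x -1.583
ty->-X turn about x 1.559
```

Emit:
apply_moves --increments '[{"gripper": 0, "delta_pos": [0, -2.2, -2.6], "dr": [0, 0, 0]}, {"gripper": 0, "delta_pos": [0, -2.2, -2.6], "dr": [0, 0, 0]}, {"gripper": 0, "delta_pos": [0, -2.2, -2.6], "dr": [0, 0, 0]}, {"gripper": 0, "delta_pos": [0, -2.2, -2.6], "dr": [0, 0, 0]}, {"gripper": 0, "delta_pos": [0, -2.2, -2.6], "dr": [0, 0, 0]}]'

```text
t: 0.52
ee_pos: [276.2, -452.3, 230.3]
orientation: [2.061, 0.31, -2.061]
ft_force: [1.1, -0.3, -0.2]
width: 58.0
```

Emit:
apply_moves --increments '[{"gripper": 0, "delta_pos": [0, -2.2, -2.6], "dr": [0, 0, 0]}, {"gripper": 0, "delta_pos": [0, -2.2, -2.6], "dr": [0, 0, 0]}, {"gripper": 0, "delta_pos": [0, -2.2, -2.6], "dr": [0, 0, 0]}, {"gripper": 0, "delta_pos": [0, -2.2, -2.6], "dr": [0, 0, 0]}, {"gripper": 0, "delta_pos": [0, -2.2, -2.6], "dr": [0, 0, 0]}]'

```text
t: 0.93
ee_pos: [368.1, -308.9, 230.5]
orientation: [2.061, 0.31, -2.061]
ft_force: [-0.4, -0.1, -0.0]
width: 24.9
```

Emit:
apply_moves --increments '[{"gripper": 0, "delta_pos": [0, -2.2, -2.6], "dr": [0, 0, 0]}, {"gripper": 0, "delta_pos": [0, -2.2, -2.6], "dr": [0, 0, 0]}, {"gripper": 0, "delta_pos": [0, -2.2, -2.6], "dr": [0, 0, 0]}, {"gripper": 0, "delta_pos": [0, -2.2, -2.6], "dr": [0, 0, 0]}, {"gripper": 0, "delta_pos": [0, -2.2, -2.6], "dr": [0, 0, 0]}]'

```text
t: 1.35
ee_pos: [460.0, -165.4, 230.5]
orientation: [2.06, 0.31, -2.061]
ft_force: [-0.0, -0.5, -0.3]
width: 0.4
```

```bash
python3 -c "
from h import *
go(PAD,150)"
```

```text
t 1.35 tcp [ 460.  -165.4  230.5] F [-0.  -0.5 -0.3] w 0.4
R
 [[-0.     0.294 -0.956]
 [ 0.    -0.956 -0.294]
 [-1.    -0.     0.   ]]
delta cm [  8.05 -11.36 -13.02]
ty->Y turn about x 3.129
ty->-Y turn about x -0.012
ty->X turn about x -1.583
ty->-X turn about x 1.559
```

Emit:
apply_moves --increments '[{"gripper": 0, "delta_pos": [1, -2.3, -2.6], "dr": [0, 0, 0]}, {"gripper": 0, "delta_pos": [1, -2.3, -2.6], "dr": [0, 0, 0]}, {"gripper": 0, "delta_pos": [2, -2.3, -2.6], "dr": [0, 0, 0]}, {"gripper": 0, "delta_pos": [2, -2.3, -2.6], "dr": [0, 0, 0]}, {"gripper": 0, "delta_pos": [2, -2.16, -2.6], "dr": [-0.012, 0, 0]}]'

```text
t: 1.77
ee_pos: [550.9, -18.5, 149.8]
orientation: [2.054, 0.322, -2.053]
ft_force: [0.6, -1.2, -0.1]
width: 0.1
```

```bash
python3 - <<'E'
from h import *
go(PAD,90)
d=grab('wrist','w1.png');P=world(d);im=d['img'].astype(int);r,g,b=im[...,0],im[...,1],im[...,2]
m=(r>150)&(g>70)&(g<190)&(b<90)&(abs(P[...,2]-52)<7)
n,l,s,c=cv2.connectedComponentsWithStats(m.astype(np.uint8))
for i in range(1,n):
    if s[i,4]>100:
        p=P[l==i];print(s[i],p.mean(0).round(1),cv2.minAreaRect(p[:,:2].astype(np.float32)))
# cheeks & deck profile along rail through the stage
for z0,z1,nm in((60,65,'cheek'),(37,43,'deck')):
    q=P[(P[...,2]>z0)&(P[...,2]<z1)];q=q[:,:2]-PAD;q=q[(abs(q@X)<45)&(abs(q@Y)<60)]
    print(nm,np.histogram(q@Y,bins=np.arange(-60,61,4))[0],np.percentile(q@X,[2,98]).round(1))
E
```

```text
t 1.7667 tcp [550.9 -18.5 149.8] F [ 0.6 -1.2 -0.1] w 0.1
R
 [[ 0.     0.306 -0.952]
 [-0.    -0.952 -0.306]
 [-1.     0.    -0.   ]]
delta cm [ 5.98  0.01 -0.01]
ty->Y turn about x 3.142
ty->-Y turn about x -0.0
ty->X turn about x -1.571
ty->-X turn about x 1.571
[257 110  44  16 321] [621.5  10.6  47.7] ((619.7246704101562, 7.699105262756348), (10.457195281982422, 31.185213088989258), 17.898836135864258)
[245 180   6  56 108] [550.4   9.8  51.8] ((547.7886352539062, 8.91793155670166), (44.545806884765625, 2.7045915126800537), 21.258703231811523)
[ 251  185   66   57 3115] [555.8 -15.8  53.1] ((553.025146484375, -17.605772018432617), (45.32495880126953, 49.66868209838867), 17.709890365600586)
cheek [  0   0   0   0 151 382 376 388 118   0   0   0   0   0   0   0   0   0
   0   0   0 108 380 383 385 154   0   0   0   0] [-26.5  26.9]
deck [  0   0   0   0  65 158 159 161 324 228 218 174 160 163 199 169 162 159
 171 220 224 325 164 156 155  71   0   0   0   0] [-43.6  44.4]
```

View pics/w1.png

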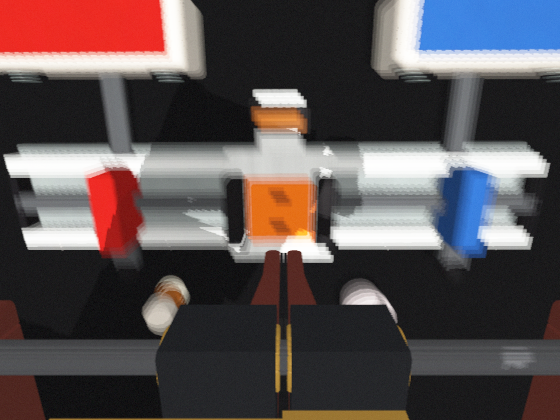

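The wrist view shows the stage centred under the tool, with the pad at (280,208), the cheeks at ±34 mm and the well clear. The measured pad centre is within 1 mm along the rail and the yaw matches.

Emit:
apply_moves --increments '[{"gripper": 0, "delta_pos": [2, -0.3, 0], "dr": [0, 0, 0]}, {"gripper": 0, "delta_pos": [2, -0.3, 0], "dr": [0, 0, 0]}, {"gripper": 0, "delta_pos": [2, 0, 0], "dr": [0, 0, 0]}, {"gripper": 0, "delta_pos": [1.5, 0, 0], "dr": [0, 0, 0]}, {"gripper": 0, "delta_pos": [0.7, 0, 0], "dr": [0, 0, 0]}]'

```text
t: 2.23
ee_pos: [547.0, -14.4, 66.5]
orientation: [2.05, 0.323, -2.058]
ft_force: [-0.3, 0.0, 0.2]
width: 0.5
```

Emit:
apply_moves --increments '[{"gripper": 0, "delta_pos": [0.3, 0, 0], "dr": [0, 0, 0]}, {"gripper": 0, "delta_pos": [0.2, 0, 0], "dr": [0, 0, 0]}, {"gripper": 0, "delta_pos": [0.1, 0, 0], "dr": [0, 0, 0]}, {"gripper": 0, "delta_pos": [0.1, 0, 0], "dr": [0, 0, 0]}, {"gripper": 0, "delta_pos": [0, 0, 0], "dr": [0, 0, 0]}]'

```text
t: 2.65
ee_pos: [549.0, -14.6, 62.3]
orientation: [2.055, 0.321, -2.053]
ft_force: [0.0, 0.1, 0.2]
width: 0.5
```

Emit:
apply_moves --increments '[{"gripper": 0, "delta_pos": [0.1, 0, 0], "dr": [0, 0, 0]}, {"gripper": 0, "delta_pos": [0.1, 0, 0], "dr": [0, 0, 0]}, {"gripper": 0, "delta_pos": [0.1, 0, 0], "dr": [0, 0, 0]}, {"gripper": 0, "delta_pos": [0, 0, 0], "dr": [0, 0, 0]}, {"gripper": 0, "delta_pos": [0, 0, 0], "dr": [0, 0, 0]}]'

```text
t: 3.07
ee_pos: [549.0, -14.6, 59.3]
orientation: [2.055, 0.322, -2.053]
ft_force: [-0.8, 0.1, 6.0]
width: 0.7
```

Emit:
apply_moves --increments '[{"gripper": 0, "delta_pos": [0.1, 0, 0], "dr": [0, 0, 0]}, {"gripper": 0, "delta_pos": [0.1, 0, 0], "dr": [0, 0, 0]}, {"gripper": 0, "delta_pos": [0.1, 0, 0], "dr": [0, 0, 0]}, {"gripper": 0, "delta_pos": [0.1, 0, 0], "dr": [0, 0, 0]}, {"gripper": 0, "delta_pos": [0, 0, 0], "dr": [0, 0, 0]}]'

```text
t: 3.48
ee_pos: [549.1, -14.6, 55.4]
orientation: [2.055, 0.321, -2.053]
ft_force: [-1.7, -0.5, 9.7]
width: 0.7
```

Emit:
apply_moves --increments '[{"gripper": 0, "delta_pos": [0.1, 0, 0], "dr": [0, 0, 0]}, {"gripper": 0, "delta_pos": [0, 0, 0], "dr": [0, 0, 0]}, {"gripper": 0, "delta_pos": [0, 0, 0], "dr": [0, 0, 0]}, {"gripper": 0, "delta_pos": [0, -0.1, 0], "dr": [0, 0, 0]}, {"gripper": 0, "delta_pos": [0, -0.2, 0], "dr": [0, 0, 0]}]'

```text
t: 3.9
ee_pos: [548.4, -12.1, 55.2]
orientation: [2.055, 0.321, -2.052]
ft_force: [-3.2, -3.2, 15.0]
width: 0.2
```

Emit:
apply_moves --increments '[{"gripper": 0, "delta_pos": [0, -0.3, 0], "dr": [0, 0, 0]}, {"gripper": 0, "delta_pos": [0, -0.3, 0], "dr": [0, 0, 0]}, {"gripper": 0, "delta_pos": [0, -0.3, 0], "dr": [0, 0, 0]}, {"gripper": 0, "delta_pos": [0, -0.3, 0], "dr": [0, 0, 0]}, {"gripper": 0, "delta_pos": [0, -0.3, 0], "dr": [0, 0, 0]}]'

```text
t: 4.32
ee_pos: [543.7, 2.4, 55.2]
orientation: [2.055, 0.321, -2.052]
ft_force: [-4.3, -3.1, 15.2]
width: 0.5
```

Emit:
apply_moves --increments '[{"gripper": 0, "delta_pos": [0, -0.3, 0], "dr": [0, 0, 0]}, {"gripper": 0, "delta_pos": [0, -0.3, 0], "dr": [0, 0, 0]}, {"gripper": 0, "delta_pos": [0, -0.3, 0], "dr": [0, 0, 0]}, {"gripper": 0, "delta_pos": [0, -0.3, 0], "dr": [0, 0, 0]}, {"gripper": 0, "delta_pos": [0, -0.3, 0], "dr": [0, 0, 0]}]'

```text
t: 4.73
ee_pos: [539.1, 16.7, 55.2]
orientation: [2.055, 0.321, -2.052]
ft_force: [-3.1, -2.2, 15.5]
width: 0.7
```

```bash
cat >> h.py <<'E'
def where():
    d=grab('wrist');P=world(d);o=ctrl.get_obs();t=(o['ee_pos'][:2]-PAD)
    print('t',o['t'],'tool along',(t@Y).round(1),'across',(t@X).round(1),'z',o['ee_pos'][2].round(1),'F along',(o['ft_force'][:2]@Y).round(1),'Fz',o['ft_force'][2].round(1))
    q=P[(P[...,2]>59.5)&(P[...,2]<66)];q=q[:,:2]-PAD;q=q[(abs(q@X)<24)&(q@Y<118)]
    h,e=np.histogram(q@Y,bins=np.arange(-50,120,2));print('cheek',[(int(a),int(n)) for a,n in zip(e,h) if n>20])
    im=d['img'].astype(int);r,g,b=im[...,0],im[...,1],im[...,2]
    for nm,m in(('glass',(r>150)&(g>70)&(g<190)&(b<90)&(P[...,2]>70)&(P[...,2]<90)),('pad',(r>150)&(g>70)&(g<190)&(b<90)&(abs(P[...,2]-49)<7))):
        p=P[m];q=p[:,:2]-PAD;k=abs(q@X)<26 if nm=='pad' else (q@X)>50
        if k.sum():print(nm,k.sum(),np.percentile((q@Y)[k],[3,50,97]).round(1),'z',np.median(p[k,2]).round(1))
E
python3 -c "
from h import *
where()"
```

```text
t 4.7833 tool along 37.6 across -0.6 z 55.1 F along 1.3 Fz 16.6
cheek [(-10, 86), (-8, 274), (-6, 293), (-4, 284), (-2, 295), (0, 285), (2, 291), (4, 356), (30, 25), (32, 29), (34, 22), (36, 22), (40, 27), (42, 23), (44, 25), (58, 49), (60, 321), (62, 290), (64, 303), (66, 278), (68, 285), (70, 293), (72, 280), (74, 66)]
glass 1951 [19.5 32.9 46.5] z 81.6
pad 5066 [ 9.4 25.2 56.7] z 47.6
```

The stage follows the finger, about 32 mm so far, with the pad fully down.

Emit:
apply_moves --increments '[{"gripper": 0, "delta_pos": [0, -0.3, 0], "dr": [0, 0, 0]}, {"gripper": 0, "delta_pos": [0, -0.3, 0], "dr": [0, 0, 0]}, {"gripper": 0, "delta_pos": [0, -0.3, 0], "dr": [0, 0, 0]}, {"gripper": 0, "delta_pos": [0, -0.3, 0], "dr": [0, 0, 0]}, {"gripper": 0, "delta_pos": [0, -0.3, 0], "dr": [0, 0, 0]}]'

```text
t: 5.2
ee_pos: [534.4, 31.0, 55.1]
orientation: [2.055, 0.321, -2.052]
ft_force: [-3.9, -2.8, 15.8]
width: 0.7
```

Emit:
apply_moves --increments '[{"gripper": 0, "delta_pos": [0, -0.3, 0], "dr": [0, 0, 0]}, {"gripper": 0, "delta_pos": [0, -0.3, 0], "dr": [0, 0, 0]}, {"gripper": 0, "delta_pos": [0, -0.3, 0], "dr": [0, 0, 0]}, {"gripper": 0, "delta_pos": [0, -0.3, 0], "dr": [0, 0, 0]}, {"gripper": 0, "delta_pos": [0, -0.3, 0], "dr": [0, 0, 0]}]'

```text
t: 5.62
ee_pos: [529.9, 45.3, 55.1]
orientation: [2.055, 0.321, -2.052]
ft_force: [-2.8, -2.9, 16.6]
width: 0.2
```

Emit:
apply_moves --increments '[{"gripper": 0, "delta_pos": [0, -0.2, 0], "dr": [0, 0, 0]}, {"gripper": 0, "delta_pos": [0, -0.2, 0], "dr": [0, 0, 0]}, {"gripper": 0, "delta_pos": [0, -0.2, 0], "dr": [0, 0, 0]}, {"gripper": 0, "delta_pos": [0, -0.2, 0], "dr": [0, 0, 0]}, {"gripper": 0, "delta_pos": [0, -0.2, 0], "dr": [0, 0, 0]}]'

```text
t: 6.03
ee_pos: [526.8, 54.8, 55.2]
orientation: [2.055, 0.321, -2.052]
ft_force: [-4.2, -2.1, 15.7]
width: 0.3
```

```bash
python3 -c "
from h import *
where()"
```

```text
t 6.0833 tool along 77.5 across -0.7 z 55.1 F along 0.5 Fz 16.1
cheek [(30, 81), (32, 274), (34, 284), (36, 285), (38, 300), (40, 292), (42, 286), (44, 357), (46, 32), (68, 22), (70, 25), (72, 23), (74, 24), (76, 25), (80, 27), (82, 27), (84, 25), (98, 30), (100, 333), (102, 291), (104, 284), (106, 287), (108, 293), (110, 292), (112, 271), (114, 80)]
glass 1956 [59.5 73.  86.6] z 81.6
pad 5045 [49.5 65.2 96.8] z 47.5
```

Emit:
apply_moves --increments '[{"gripper": 0, "delta_pos": [0, -0.12, 0], "dr": [0, 0, 0]}, {"gripper": 0, "delta_pos": [0, -0.12, 0], "dr": [0, 0, 0]}, {"gripper": 0, "delta_pos": [0, -0.12, 0], "dr": [0, 0, 0]}, {"gripper": 0, "delta_pos": [0, -0.12, 0], "dr": [0, 0, 0]}, {"gripper": 0, "delta_pos": [0, -0.12, 0], "dr": [0, 0, 0]}]'

```text
t: 6.5
ee_pos: [524.9, 60.5, 55.1]
orientation: [2.055, 0.321, -2.052]
ft_force: [-3.4, -2.8, 16.0]
width: 0.5
```

Emit:
apply_moves --increments '[{"gripper": 0, "delta_pos": [0, -0.1, 0], "dr": [0, 0, 0]}, {"gripper": 0, "delta_pos": [0, -0.1, 0], "dr": [0, 0, 0]}, {"gripper": 0, "delta_pos": [0, -0.1, 0], "dr": [0, 0, 0]}, {"gripper": 0, "delta_pos": [0, -0.05, 0], "dr": [0, 0, 0]}, {"gripper": 0, "delta_pos": [0, -0.05, 0], "dr": [0, 0, 0]}]'

```text
t: 6.92
ee_pos: [524.2, 63.1, 55.2]
orientation: [2.054, 0.32, -2.05]
ft_force: [-1.6, -11.9, 14.4]
width: 0.5
```

```bash
python3 -c "
from h import *
where()"
```

```text
t 6.9667 tool along 85.9 across -0.4 z 55.2 F along -9.5 Fz 14.9
cheek [(38, 62), (40, 272), (42, 294), (44, 291), (46, 280), (48, 295), (50, 289), (52, 345), (54, 47), (78, 28), (80, 27), (82, 24), (86, 28), (88, 24), (90, 25), (92, 26), (108, 334), (110, 290), (112, 287), (114, 289), (116, 289)]
glass 1947 [67.6 81.1 94.7] z 81.7
pad 4987 [ 57.6  73.1 104.9] z 47.6
```

Emit:
apply_moves --increments '[{"gripper": 0, "delta_pos": [0, -0.05, 0], "dr": [0, 0, 0]}, {"gripper": 0, "delta_pos": [0, -0.05, 0], "dr": [0, 0, 0]}, {"gripper": 0, "delta_pos": [0, 0, 0], "dr": [0, 0, 0]}, {"gripper": 0, "delta_pos": [0, 0, 0], "dr": [0, 0, 0]}, {"gripper": 0, "delta_pos": [0, 0, 0], "dr": [0, 0, 0]}]'

```text
t: 7.38
ee_pos: [524.2, 64.1, 55.2]
orientation: [2.055, 0.32, -2.05]
ft_force: [-0.8, -10.6, 14.1]
width: 0.6
```

```bash
python3 - <<'E'
from h import *
where()
d=grab('wrist','w2.png');P=world(d)
im=d['img'].astype(int);r,g,b=im[...,0],im[...,1],im[...,2]
p=P[(r>110)&(g<70)&(b<70)&(abs(P[...,2]-59)<5)];q=p[:,:2]-PAD;k=(abs(q@X)<34)&(q@Y>105)
print('red along',np.percentile((q@Y)[k],[1,50,99]),k.sum())
cv2.imwrite('pics/w2.png',cv2.resize(d['img'][60:300,60:380,::-1],(800,600)))
E
```

```text
t 7.4333 tool along 86.8 across -0.2 z 55.2 F along -8.8 Fz 15.5
cheek [(38, 69), (40, 259), (42, 289), (44, 294), (46, 279), (48, 290), (50, 286), (52, 349), (54, 42), (78, 25), (80, 26), (82, 26), (86, 29), (90, 23), (92, 24), (94, 28), (108, 325), (110, 292), (112, 283), (114, 287), (116, 290)]
glass 1958 [67.7 81.2 94.8] z 81.6
pad 4994 [ 57.6  72.8 104.9] z 47.6
red along [124.01971724 133.24525116 142.46066131] 3358
```

View pics/w2.png

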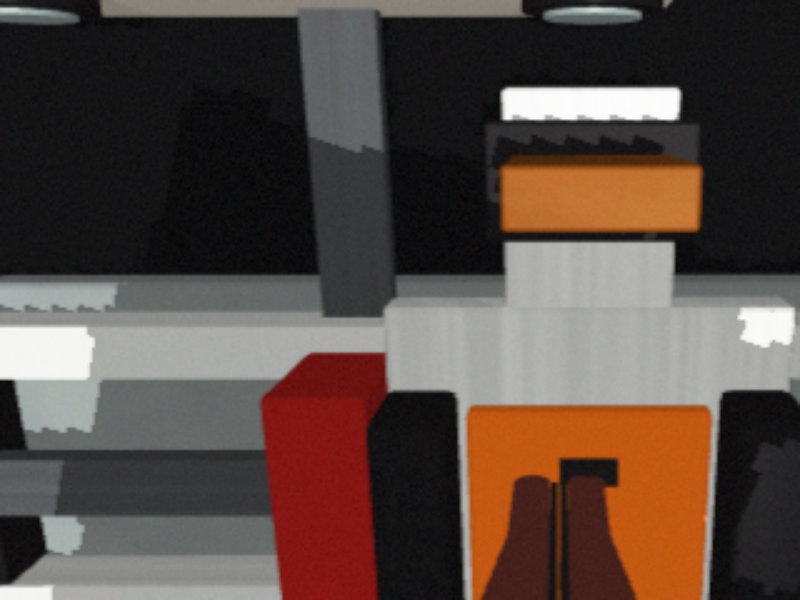

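The stage's black cheek at (375,500) touches the red stop. The red stop measures 133.2 mm along the rail and the stage 81.2 mm, so they are 52 mm apart. The stage did not move when the finger slid 1 mm further. Now I lift straight up.

Emit:
apply_moves --increments '[{"gripper": 0, "delta_pos": [-0.1, 0, 0], "dr": [0, 0, 0]}, {"gripper": 0, "delta_pos": [-0.1, 0, 0], "dr": [0, 0, 0]}, {"gripper": 0, "delta_pos": [-0.1, 0, 0], "dr": [0, 0, 0]}, {"gripper": 0, "delta_pos": [-0.1, 0, 0], "dr": [0, 0, 0]}, {"gripper": 0, "delta_pos": [-0.1, 0, 0], "dr": [0, 0, 0]}]'

```text
t: 7.9
ee_pos: [524.0, 64.8, 59.6]
orientation: [2.056, 0.321, -2.051]
ft_force: [1.2, -3.8, 4.6]
width: 0.2
```

Emit:
apply_moves --increments '[{"gripper": 0, "delta_pos": [-0.2, 0, 0], "dr": [0, 0, 0]}, {"gripper": 0, "delta_pos": [-0.3, 0, 0], "dr": [0, 0, 0]}, {"gripper": 0, "delta_pos": [-0.5, 0, 0], "dr": [0, 0, 0]}, {"gripper": 0, "delta_pos": [-1, 0, 0], "dr": [0, 0, 0]}, {"gripper": 0, "delta_pos": [-2, 0, 0], "dr": [0, 0, 0]}]'

```text
t: 8.32
ee_pos: [521.3, 65.4, 98.0]
orientation: [2.05, 0.322, -2.058]
ft_force: [0.2, 0.1, -0.2]
width: 0.4
```

Emit:
apply_moves --increments '[{"gripper": 0, "delta_pos": [-3, 0, 0], "dr": [0, 0, 0]}, {"gripper": 0, "delta_pos": [-3, 0, 0], "dr": [0, 0, 0]}, {"gripper": 0, "delta_pos": [-2, 0, 0], "dr": [0, 0, 0]}, {"gripper": 0, "delta_pos": [0, 0, 0], "dr": [0, 0, 0]}, {"gripper": 0, "delta_pos": [0, 0, 0], "dr": [0, 0, 0]}]'

```text
t: 8.73
ee_pos: [523.4, 65.6, 180.2]
orientation: [2.057, 0.322, -2.051]
ft_force: [-0.6, 0.4, -0.1]
width: 0.4
```

```bash
python3 - <<'E'
from h import *
where()
d=grab('wrist','w3.png');P=world(d)
im=d['img'].astype(int);r,g,b=im[...,0],im[...,1],im[...,2]
p=P[(r>110)&(g<70)&(b<70)&(abs(P[...,2]-59)<5)];q=p[:,:2]-PAD;k=(abs(q@X)<34)&(q@Y>105)
print('red along',np.percentile((q@Y)[k],[1,50,99]),k.sum())
E
```

```text
t 8.7833 tool along 88.7 across -1.4 z 178.9 F along -0.3 Fz -0.1
cheek [(38, 52), (40, 129), (42, 133), (44, 130), (46, 133), (48, 136), (50, 132), (52, 147), (108, 137), (110, 136), (112, 127), (114, 138), (116, 134)]
glass 530 [67.6 81.2 94.8] z 81.6
pad 2906 [ 58.3  82.3 104.5] z 53.1
red along [123.75900826 133.08010916 142.51805768] 1694
```

View pics/w3.png

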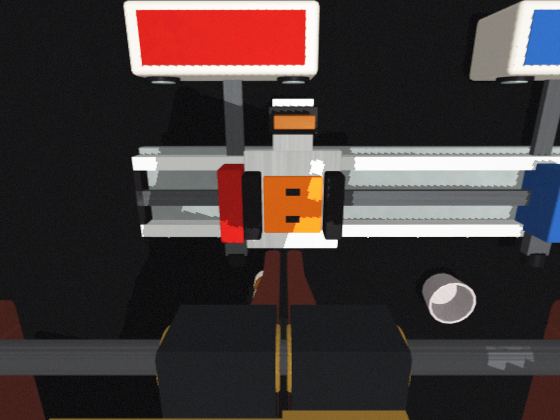

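The stage, with its pad at (293,204), rests against the red stop at (231,203). The pad is up at about 53 mm, the separation is 51.9 mm, and the arm is clear with no force on it.

```bash
python3 -c "
from h import *
print(ctrl.close_job())"
```

```text
the job is handed in; nothing more can be done
None
```

I pressed the orange pad fully down with the closed fingertips (about 15 N). I then slid the stage about 81 mm along the rail to the red stop, lifted straight up and handed the job in after about 9 s.

- **Stage home:** it measured 51.9 mm from the red stop's origin, where contact is 52 mm. It did not move when the finger slid 1 mm further along the pad with about 9 N of side load.
- **Pad up:** its top read about 53 mm after the lift (52 mm nominal, calibration good to about 2 mm), against 47.6 mm while pressed.
- **Robot clear:** the tool stood at about 180 mm with no force on it beyond sensor noise.
- **Other things:** I made no separate check on the glass or the bench-top items after the move. The fingers stayed in the well and the tool stayed above everything else.

None of these checks failed or disagreed; `close_job` gave no verdict, as expected.

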